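# Charge the wheel feed lane past its spring catch

## Task

Fill up the wheel feed lane: run your fingertips along the curved lane from its open mouth, pushing the toy wheels in it lightly ahead of you round the bend and past the spring catch, until all three stand in an unbroken row against the end stop and the catch has snapped shut behind the last one. Only push the wheels, never lift one, do not lean hard on the lane, and leave everything lying around it where it is.

Things in the scene. Friction and masses are not known exactly. Their poses are not given: they have to be found in the camera images.
- feed_lane: Fixed wheel lane: curved plywood board (top z = 10 mm) with two bent aluminium strips, 53 mm clear between, tops at z = 22 mm. Origin: centre of the bend, on the table; z up. Its centre line in this frame: straight along +x from the mouth (-120, 90) mm to (0, 90), quarter circle of radius 90 round the origin, clockwise from above, to (90, 0), straight along -y to the end stop (90, -178).
- lane_mouth (a point): Middle of the lane's open mouth, on the board: (-120, 90, 10) mm in the lane's frame, at its left end seen from the robot. Flared lips and the board run about 20 mm further out.
- lane_stop (a point): Foot of the end stop's inner face, on the board: (90, -178, 10) mm in the lane's frame, at the right end. The stop is an aluminium crossbar, top at z = 28 mm.
- wheel_first: Green toy wheel of hard, slippery plastic lying flat in the lane, 48.5 mm across, 21 mm high, about 14 g; origin at the centre of its underside, on the board (z = 10 mm). At the start it is already beyond the catch, at centre y between -148 and -85 mm of the lane's frame; it ends at about (90, -154) when against the stop.
- wheel_second: Wheel of the same kind, at the start where the bend begins, centre x between -3 and +20 mm of the lane's frame; it ends at about (90, -105).
- wheel_third: Wheel of the same kind, at the start in the entry leg nearest the mouth, centre x between -80 and -57 mm of the lane's frame; it is the last of the row and ends at about (90, -57), its rear edge at y = -33 mm. A fingertip behind it pushes the whole row.
- catch (a joint): Spring catch: flat steel finger 50 mm long, z = 23 to 29 mm, on an upright post (top z = 35 mm) outside the bend at (127, 24) mm of the lane's frame. It reaches over the outer strip and points down the lane. 0 = shut, tip in the lane at (98, -17). A passing wheel or finger swings it aside (to 0.75 rad, about 0.5 N at the tip) and it springs shut by itself; wheels cannot come back past it.
- spare_wheel: A fourth wheel of the same kind lying flat on the table inside the curve of the lane, outside it. Leave it alone.
- screwdriver: Small green-handled screwdriver, 156 mm long, lying on the table beside the entry leg, on the outside of the curve. Leave it alone.
- chassis: Four-wheeled toy chassis, 83 x 116 mm, 50 mm high, on the table outside the exit leg. Leave it alone.
- tape: Roll of brown tape, 66 mm across, 18 mm high, lying flat at the left front of the table. Leave it alone.
Mind the look-alikes: they are no part of the job. What is shaped like the wheel_first but blue is not meant.

How it is judged:
By the outcome, as a careful person would: the job done as asked, in the order asked, and still so for the second after the job is handed in, with the robot touching nothing.
It also fails if it takes over 48 s, if anything falls off the work surface, if the arm or the gripper's body presses on something with over 40 N, if the wrist force passes 120 N, or if a joint passes its speed limit or range.

## Robot

A 7-joint arm with a two-finger parallel gripper is mounted at the origin on a cart in front of the work surface, level with it; the furniture and walls round the work are solid. World frame = base frame: x ahead of the robot, y to its left, z up, the work surface at z = 0. Lengths are in m, angles in rad, forces in N, time in s.
With the tool pointing down it reaches from about 0.425 to 0.825 m from the base axis. Payload 3.6 kg.
Tool frame: the origin (TCP) lies on the centre line of the jaws, within the pads' length; the fingertips stand 8 mm ahead of it and the grasp point (between the pads) lies 11 mm behind it; z points along the fingers, y is the line along which they close (so a half turn about z gives the same grasp; the last joint's range is limited). The gripper opens to 93 mm and grips with 3 to 60 N. Pads are 15 mm wide; open, the fingers measure 128 mm over their backs; the gripper's body (75 mm by 188 mm) begins 65 mm behind the grasp point.
Start: joints at [1.113, 0.615, -0.013, 1.423, 0.008, 1.103, -0.04], TCP at [0.272, -0.59, 0.227] pointing down, gripper open.
Joint ranges: [-3.12, 3.12], [-0.3, 2.06], [-1.34, 1.32], [0.26, 2.42], [-1.36, 4.5], [0.01, 1.98], [-2.84, 2.84]. Speed limits (rad/s): [2.79, 2.79, 3.14, 3.14, 3.14, 3.14, 3.14].

## Interface

Orientations are given as a unit quaternion [w, x, y, z].
In Python, from workcell import ctrl, viewer gives the robot as it stands.
- The arm moves only by the tool arm_command, never from a script. Its argument "rows" is a list of rows, each a list of 7 numbers: the turn, a rotation vector about the world's x, y, z in units of 30 degrees (1.0 is 30 degrees), then the shift along the world's x, y, z in units of 15 cm (1.0 is 15 cm), then the opening, from 0 (shut) to 1 (fully open). In form: [[wx, wy, wz, tx, ty, tz, fingers], ...]. A call has 1 to 5 rows; each row shifts and turns the commanded pose from where the row before left it; what a row does not reach is not made up. A row lasts 1/10 s, in which the tool goes at most 50 mm and 8.59 degrees, less where a joint would pass 70% of its speed; a pose out of reach is approached as far as the arm can. A call with a number of a shift or a turn outside -1 to 1 is refused whole. A call with a gripper value outside its range is refused whole. The fingers move at their own pace and stop on an object; the grip force is fixed at half the most. Time passes only in rows, so rows that do not move let the fingers close. It gives the time, the measured TCP pose, the force, the opening and the grip force at its end, in the units of the state.
- ctrl.read_state(): the state, without advancing time (a new reading comes with each control period).
- viewer.get_image(name): name is "scene" or "top" or "wrist"; returns a dict with "image" (400x640x3 uint8, red, green, blue), "intrinsics" (3x3 intrinsics, pixels), "view" (4x4, takes a point from world to camera coordinates). Camera axes: x right, y up, looking along -z (the intrinsics and any distortion apply to the point x, -y, -z); pixel columns grow to the right and rows downward; lengths in m; the calibration is good to about 2 mm. A picture is of the moment at which its call begins. There is no depth.
- ctrl.close_job(): hands the job in; it is judged then, once.
The state is a dict: "time_s": time; "joints": joint angles; "dq": joint speeds; "tau": joint torques, N m; "position": TCP position; "tcp_rot": TCP orientation; "ft_force": force on the tool from outside, world axes, zero at the start; "ft_torque": the same for the moment, N m; "grip_width": opening from 0.0 (shut) to 1.0 (fully open); "grasp_force": force on a finger pad.
Only numpy, scipy, OpenCV 4.12 (cv2) and the standard library are available. Lean on these libraries where they do the work, as an engineer would, in place of code of your own. Each camera call takes 0.05 s, during which the arm holds its last target. There are 200 camera calls.

## Working session

There is one attempt and no reset: what is moved stays moved. The work goes in short steps, Python scripts to look and compute and a tool call to move; the robot and the scene stay as the last step left them, time stands still between calls to the robot, and variables do not carry over. Pictures are saved under pics/ and viewed, at most 10 in all, crops included, and the job is handed in when it is done.

Besides the shell and the picture viewer there is one more tool, called by a JSON object that holds its "name" and its "arguments", one argument or row to a line. arm_command: Moves the arm, as the interface text tells. Its arguments: {"type":"object","properties":{"rows":{"type":"array","items":{"type":"array","items":{"type":"number"}}}},"required":["rows"]}

```bash
mkdir -p pics; cat > h.py <<'E'
import numpy as np, cv2
from workcell import ctrl, viewer
def snap(n,f):
    d=viewer.get_image(n); cv2.imwrite('pics/'+f,cv2.cvtColor(d['image'],cv2.COLOR_RGB2BGR)); np.savez('pics/'+f+'.npz',K=d['intrinsics'],V=d['view']); return d
def ray(f,u,v,z):
    c=np.load('pics/'+f+'.npz');K,V=c['K'],c['V'];T=np.linalg.inv(V)
    r=np.linalg.inv(K)@[u,v,1]; r=T[:3,:3]@[r[0],-r[1],-r[2]]; o=T[:3,3]
    return o+r*(z-o[2])/r[2]
def proj(f,P):
    c=np.load('pics/'+f+'.npz');K,V=c['K'],c['V'];p=(V@np.append(P,1))[:3]; q=K@[p[0],-p[1],-p[2]]; return q[:2]/q[2]
E
python3 -c "
from h import *
snap('top','top0.png');snap('scene','scene0.png');s=ctrl.read_state();print(s['time_s'],s['position'],s['tcp_rot'],s['ft_force'])"
```

```text
0.1 [ 0.2717548  -0.58971346  0.22560724] [-1.12667342e-03  9.76775034e-01  2.14264325e-01 -2.49441869e-04] [-0.08307311  0.29977723  0.08367934]
```

View pics/top0.png

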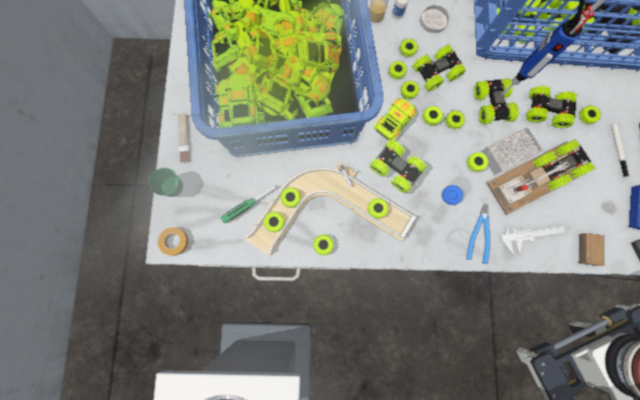

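View pics/scene0.png

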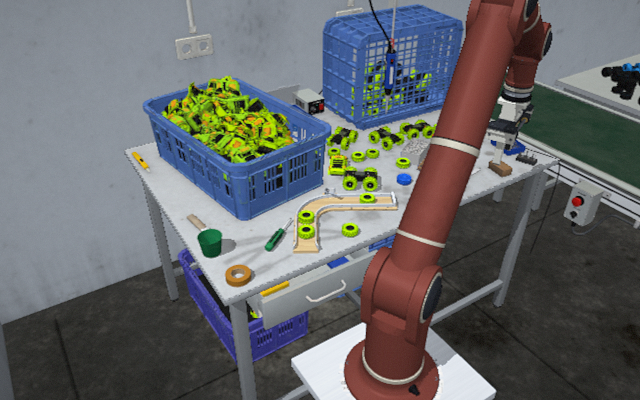

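The top view shows the lane with wheels at about (274,221), (290,197) and (378,207). The spare is at (323,244), the screwdriver at (250,203), the chassis at (398,165) and the blue look-alike at (452,195). I'll take an enlarged crop next.

```bash
python3 -c "
from h import *
im=cv2.imread('pics/top0.png')[155:260,235:425];cv2.imwrite('pics/c0.png',cv2.resize(im,None,fx=4.2,fy=4.2,interpolation=cv2.INTER_CUBIC))
for p in [(274,221),(290,197),(378,207)]: print(ray('top0.png',*p,.031))
for p in [(323,244)]: print(ray('top0.png',*p,.021))
print(np.linalg.inv(np.load('pics/top0.png.npz')['V'])[:3,3])
"
```

```text
[ 0.49271472 -0.0912533   0.031     ]
[ 0.55070444 -0.12628125  0.031     ]
[ 0.53206374 -0.3342618   0.031     ]
[ 0.44293576 -0.20673495  0.021     ]
[ 0.37902735 -0.18572082  0.87788366]
```

View pics/c0.png

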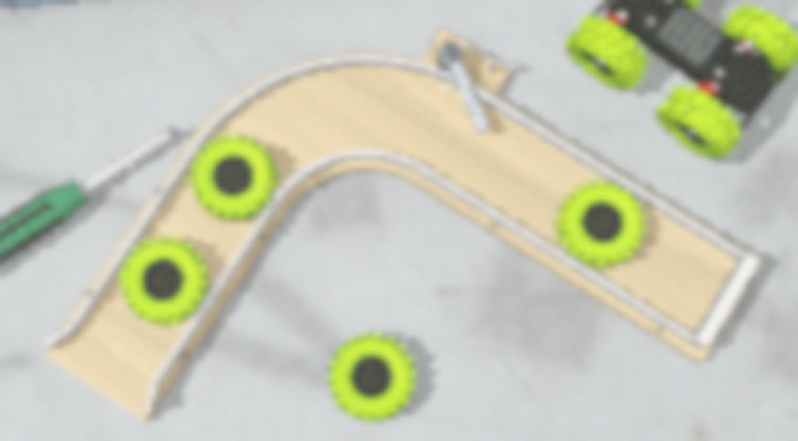

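```bash
cat > fit.py <<'E'
from h import *
from scipy.optimize import least_squares
def W(u,v,z): return ray('top0.png',235+(u+.5)/4.2-.5,155+(v+.5)/4.2-.5,z)[:2]*1000
pts=[((450,52,.035),127,24),((486,128,.026),98,-17),((722,296,.028),90,-178)]
lines=[((490,95,.022),0,117.5),((740,250,.022),0,117.5),((75,335,.022),1,117.5),((190,150,.022),1,117.5),((155,400,.022),1,62.5),((270,212,.022),1,62.5),((430,178,.022),0,62.5),((690,338,.022),0,62.5),
 ((163,280,.031),1,90),((602,223,.031),0,90)]
arcs=[((330,58,.022),117.5),((355,155,.022),62.5),((260,88,.022),117.5)]
def L(p,q): c,s=np.cos(p[2]),np.sin(p[2]); d=q-p[:2]; return np.array([c*d[0]+s*d[1],-s*d[0]+c*d[1]])
def res(p):
    r=[]
    for a,x,y in pts: r+=list(L(p,W(*a))-[x,y])
    for a,k,x in lines: r.append(L(p,W(*a))[k]-x)
    for a,R in arcs: r.append(np.hypot(*L(p,W(*a)))-R)
    return r
b=min((least_squares(res,[500,-220,t],loss='soft_l1',f_scale=2) for t in np.arange(-3,3.1,1)),key=lambda s:s.cost)
p=b.x; print('pose',p.round(3),np.degrees(p[2]).round(2)); print(np.round(res(p),1))
np.save('pose.npy',p)
for n,a in dict(third=(163,280,.029),second=(233,175,.029),first=(602,223,.029)).items(): print(n,L(p,W(*a)).round(1))
c,s=np.cos(p[2]),np.sin(p[2])
def G(x,y): return np.array([p[0]+c*x-s*y,p[1]+s*x+c*y])
print('path')
for x in (-150,-120,-90,-60,-30,0): print(x,G(x,90).round(1))
for t in (15,30,45,60,75): print(t,G(90*np.sin(np.radians(t)),90*np.cos(np.radians(t))).round(1))
for y in (0,-20,-30,-60,-178): print(y,G(90,y).round(1))
E
python3 fit.py; python3 -c "
from h import *
from scipy.spatial.transform import Rotation as R
q=ctrl.read_state()['tcp_rot'];print(R.from_quat([q[1],q[2],q[3],q[0]]).as_matrix().round(3))"
```

```text
pose [ 505.842 -203.078   -0.537] -30.76
[-0.7 -0.5  3.5  0.5 -1.1  0.1  2.9  1.1 -1.5  2.3 -3.9 -0.7 -2.1 -2.3
  0.1 -1.9  3.7 -0.1  1. ]
third [-69.6  90.5]
second [ 1.1 90. ]
first [  88.6 -100.2]
path
-150 [423. -49.]
-120 [448.7 -64.4]
-90 [474.5 -79.7]
-60 [500.3 -95.1]
-30 [ 526.1 -110.4]
0 [ 551.9 -125.7]
15 [ 570.3 -140.3]
30 [ 584.4 -159.1]
45 [ 593.1 -180.9]
60 [ 595.8 -204.3]
75 [ 592.5 -227.5]
0 [ 583.2 -249.1]
-20 [ 573.  -266.3]
-30 [ 567.8 -274.9]
-60 [ 552.5 -300.7]
-178 [ 492.2 -402.1]
[[ 0.908  0.419 -0.001]
 [ 0.419 -0.908  0.002]
 [-0.    -0.002 -1.   ]]
```

The pose fit is consistent. The three lane wheels are at lane (-70,90), (1,90) and (89,-100), all inside their stated ranges, and the spare and the blue disc are excluded. Plan: keep the fingers closed and enter at the mouth. I'll turn the tool so its narrow side runs roughly along the lane, slightly ahead of the bend, so the gripper body clears the basket.

{"name": "arm_command", "arguments": {
  "rows": [
    [0,0,0,0.09,0.28,0,0],
    [0,0,0,0.09,0.28,0,0],
    [0,0,0,0.09,0.28,0,0],
    [0,0,0,0.09,0.28,0,0],
    [0,0,0,0.09,0.28,0,0]
  ]
}}

```text
time_s: 0.6
position: [0.3396, -0.3783, 0.2263]
tcp_rot: [-0.0, 0.977, 0.214, -0.0]
ft_force: [1.2, 0.2, 0.1]
grip_width: 0.617
grasp_force: 0.0
```

{"name": "arm_command", "arguments": {
  "rows": [
    [0,0,0,0.09,0.28,0,0],
    [0,0,0,0.09,0.28,0,0],
    [0,0,0,0.09,0.28,0,0],
    [0,0,0,0.09,0.28,0,0],
    [0,0,0,0.09,0.28,0,0]
  ]
}}

```text
time_s: 1.1
position: [0.4071, -0.1685, 0.2265]
tcp_rot: [-0.0, 0.977, 0.214, -0.0]
ft_force: [0.5, -0.2, -0.8]
grip_width: 0.188
grasp_force: 0.0
```

{"name": "arm_command", "arguments": {
  "rows": [
    [0,0,0,0.078,0.24,0,0],
    [0,0,0,0.078,0.24,0,0],
    [0,0,0,0.078,0.24,0,0],
    [0,0,0,0,0,-0.3,0],
    [0,0,0,0,0,-0.3,0]
  ]
}}

```text
time_s: 1.6
position: [0.4438, -0.0608, 0.1366]
tcp_rot: [0.0, 0.976, 0.216, 0.002]
ft_force: [0.7, -0.2, -0.7]
grip_width: 0.007
grasp_force: 0.0
```

{"name": "arm_command", "arguments": {
  "rows": [
    [0,0,0,0,0,-0.3,0],
    [0,0,0,0,0,-0.14,0],
    [0,0,0,0,0,0,0]
  ]
}}

```text
time_s: 1.9
position: [0.4397, -0.062, 0.068]
tcp_rot: [-0.001, 0.977, 0.214, -0.004]
ft_force: [-0.2, -1.1, -0.7]
grip_width: 0.004
grasp_force: 0.0
```

```bash
python3 -c "
from h import *
snap('wrist','w1.png');snap('top','t1.png');snap('scene','s1.png')
s=ctrl.read_state();print(s['position'],s['grip_width'])
a=cv2.imread('pics/w1.png');b=cv2.resize(cv2.imread('pics/s1.png')[140:300,220:476],(640,400),interpolation=cv2.INTER_CUBIC)
c=cv2.resize(cv2.imread('pics/t1.png')[155:280,225:425],(640,400),interpolation=cv2.INTER_CUBIC)
cv2.imwrite('pics/m1.png',cv2.resize(np.vstack([a,b]),(480,600)))
"
```

```text
[ 0.44297802 -0.06238909  0.07153339] 0.005469337449489048
```

View pics/m1.png

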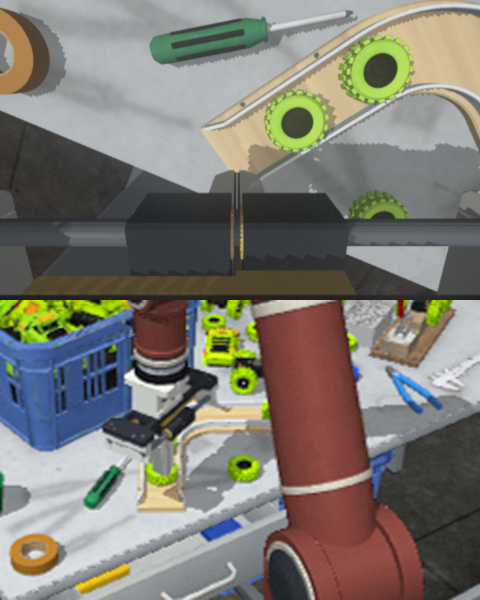

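The fingers are closed above the mouth. In the wrist view the third wheel is at (396,160) and the second at (504,91) in full-image pixels. The wrist view should give a cross-check of the lane position.

```bash
python3 -c "
from h import *
p=np.load('pose.npy');c,s=np.cos(p[2]),np.sin(p[2])
def L(q): d=q[:2]*1000-p[:2]; return np.array([c*d[0]+s*d[1],-s*d[0]+c*d[1]]).round(1)
print(L(ray('w1.png',396,160,.029)),L(ray('w1.png',504,91,.029)))
im=cv2.imread('pics/w1.png').copy()
def G(x,y,z): return np.array([p[0]+c*x-s*y,p[1]+s*x+c*y,z*1000])/1000
for x in range(-120,1,20):
  for y in (63.5,116.5): u=proj('w1.png',G(x,y,.022)); cv2.circle(im,tuple(int(round(k)) for k in u),2,(0,0,255),-1)
u=proj('w1.png',np.append(ctrl.read_state()['position'][:2],.0635));cv2.circle(im,tuple(int(round(k)) for k in u),3,(255,0,255),-1)
cv2.imwrite('pics/w1o.png',cv2.resize(im[0:300,200:600],(800,600)))
print(L(ctrl.read_state()['position']))
"
```

```text
[-70.3  93. ] [-1.6 92.5]
[-126.    88.8]
```

View pics/w1o.png

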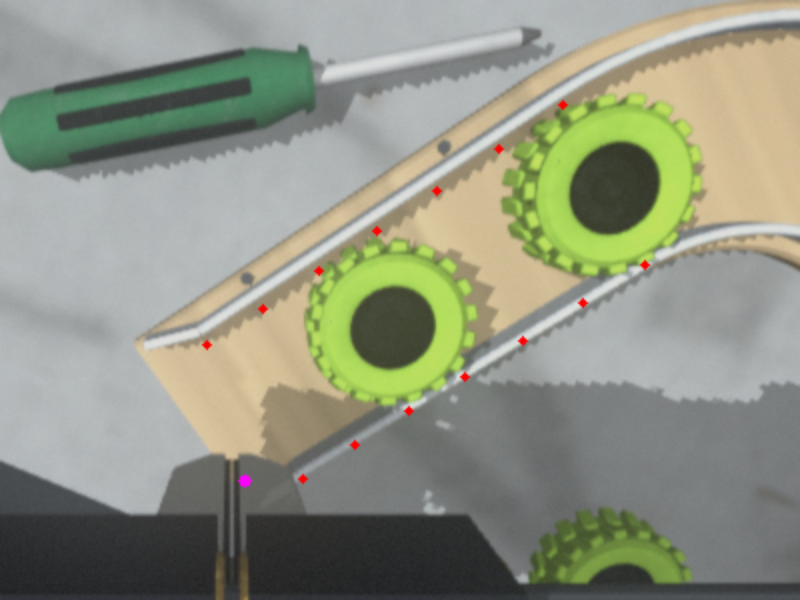

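The offset between the predicted fingertip and its image matches the lane's offset, so the lane pose relative to the finger holds to about 1 mm. Next I'll lower the fingers into the mouth.

{"name": "arm_command", "arguments": {
  "rows": [
    [0,0,0,0,0,-0.15,0],
    [0,0,0,0,0,-0.09,0],
    [0,0,0,0,0,-0.06,0],
    [0,0,0,0,0,0,0],
    [0,0,0,0,0,0,0]
  ]
}}

```text
time_s: 2.55
position: [0.4428, -0.0624, 0.0265]
tcp_rot: [0.0, 0.977, 0.214, 0.001]
ft_force: [0.8, -0.3, 1.1]
grip_width: 0.006
grasp_force: 0.0
```

```bash
cat > path.py <<'E'
from h import *
p=np.load('pose.npy');c,s=np.cos(p[2]),np.sin(p[2])
def G(q): return np.array([p[0]+c*q[0]-s*q[1],p[1]+s*q[0]+c*q[1]])
def P(S): # S arc from x=-126
    S-=126
    if S<0: return (S,90+min(1,(S+126)/20-1.2 if 0 else 1))
    if S<141.4: t=S/90; R=91-4*max(0,(S-70)/71.4); return (R*np.sin(t),R*np.cos(t))
    return (87,-(S-141.4))
if __name__=='__main__':
    w=G((-126,88.8));yaw=-65.2
    for i in range(1,37):
        S=8*i;g=G(P(S));y=-65.2-55.6*np.clip((S-104)/(267-104),0,1)
        print(i,np.round(P(S)),g.round(1),((g-w)/150).round(3),round((y-yaw)/30,3));w=g;yaw=y
E
python3 path.py
```

```text
1 [-118   91] [451.  -64.5] [ 0.053 -0.015] 0.0
2 [-110   91] [457.9 -68.6] [ 0.046 -0.027] 0.0
3 [-102   91] [464.7 -72.7] [ 0.046 -0.027] 0.0
4 [-94  91] [471.6 -76.8] [ 0.046 -0.027] 0.0
5 [-86  91] [478.5 -80.9] [ 0.046 -0.027] 0.0
6 [-78  91] [485.4 -85. ] [ 0.046 -0.027] 0.0
7 [-70  91] [492.2 -89.1] [ 0.046 -0.027] 0.0
8 [-62  91] [499.1 -93.2] [ 0.046 -0.027] 0.0
9 [-54  91] [506.  -97.3] [ 0.046 -0.027] 0.0
10 [-46  91] [ 512.9 -101.4] [ 0.046 -0.027] 0.0
11 [-38  91] [ 519.7 -105.4] [ 0.046 -0.027] 0.0
12 [-30  91] [ 526.6 -109.5] [ 0.046 -0.027] 0.0
13 [-22  91] [ 533.5 -113.6] [ 0.046 -0.027] 0.0
14 [-14  91] [ 540.3 -117.7] [ 0.046 -0.027] -0.091
15 [-6 91] [ 547.2 -121.8] [ 0.046 -0.027] -0.091
16 [ 2. 91.] [ 554.1 -125.9] [ 0.046 -0.027] -0.091
17 [10. 90.] [ 560.8 -130.5] [ 0.044 -0.031] -0.091
18 [18. 89.] [ 567.  -135.7] [ 0.041 -0.034] -0.091
19 [26. 87.] [ 572.7 -141.4] [ 0.038 -0.038] -0.091
20 [34. 85.] [ 577.9 -147.6] [ 0.035 -0.041] -0.091
21 [41. 81.] [ 582.6 -154.2] [ 0.031 -0.044] -0.091
22 [48. 77.] [ 586.6 -161.2] [ 0.027 -0.047] -0.091
23 [55. 73.] [ 590.  -168.5] [ 0.023 -0.049] -0.091
24 [61. 68.] [ 592.8 -176.1] [ 0.018 -0.051] -0.091
25 [67. 62.] [ 594.6 -184. ] [ 0.012 -0.052] -0.091
26 [71. 55.] [ 595.5 -192. ] [ 0.006 -0.053] -0.091
27 [76. 49.] [ 595.7 -200. ] [ 0.001 -0.053] -0.091
28 [79. 41.] [ 595.1 -208. ] [-0.004 -0.053] -0.091
29 [82. 34.] [ 593.9 -215.8] [-0.008 -0.052] -0.091
30 [84. 27.] [ 592.  -223.5] [-0.013 -0.051] -0.091
31 [86. 19.] [ 589.4 -230.9] [-0.017 -0.05 ] -0.091
32 [87. 11.] [ 586.2 -238. ] [-0.021 -0.048] -0.091
33 [87.  3.] [ 582.4 -244.8] [-0.025 -0.045] -0.091
34 [87. -5.] [ 578.3 -251.5] [-0.028 -0.045] -0.034
35 [ 87. -13.] [ 574.2 -258.4] [-0.027 -0.046] 0.0
36 [ 87. -21.] [ 570.1 -265.3] [-0.027 -0.046] 0.0
```

{"name": "arm_command", "arguments": {
  "rows": [
    [0,0,0,0.053,-0.015,-0.01,0],
    [0,0,0,0.046,-0.027,-0.01,0],
    [0,0,0,0.046,-0.027,0,0],
    [0,0,0,0.046,-0.027,0,0],
    [0,0,0,0.046,-0.027,0,0]
  ]
}}

```text
time_s: 3.05
position: [0.4785, -0.0814, 0.0227]
tcp_rot: [0.0, 0.977, 0.214, 0.0]
ft_force: [-1.0, 0.1, -0.2]
grip_width: 0.008
grasp_force: 0.0
```

{"name": "arm_command", "arguments": {
  "rows": [
    [0,0,0,0.046,-0.027,0,0],
    [0,0,0,0.046,-0.027,0,0],
    [0,0,0,0.046,-0.027,0,0],
    [0,0,0,0.046,-0.027,0,0],
    [0,0,0,0.046,-0.027,0,0]
  ]
}}

```text
time_s: 3.55
position: [0.5127, -0.1013, 0.0226]
tcp_rot: [-0.0, 0.977, 0.214, -0.0]
ft_force: [-0.6, 0.7, 0.4]
grip_width: 0.004
grasp_force: 0.0
```

Both readings match the plan and the force is small. Continuing into the bend.

{"name": "arm_command", "arguments": {
  "rows": [
    [0,0,0,0.046,-0.027,0,0],
    [0,0,0,0.046,-0.027,0,0],
    [0,0,0,0.046,-0.027,0,0],
    [0,0,-0.091,0.046,-0.027,0,0],
    [0,0,-0.091,0.046,-0.027,0,0]
  ]
}}

```text
time_s: 4.05
position: [0.5472, -0.1216, 0.0226]
tcp_rot: [-0.0, 0.986, 0.165, 0.0]
ft_force: [0.6, -0.1, -0.1]
grip_width: 0.003
grasp_force: 0.0
```

```bash
python3 -c "
from h import *
snap('wrist','w2.png');snap('top','t2.png')
a=cv2.imread('pics/w2.png');c=cv2.resize(cv2.imread('pics/t2.png')[155:280,225:425],(640,400),interpolation=cv2.INTER_CUBIC)
cv2.imwrite('pics/m2.png',cv2.resize(np.vstack([a,c]),(480,600)))
"
```

```text
(no output)
```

View pics/m2.png

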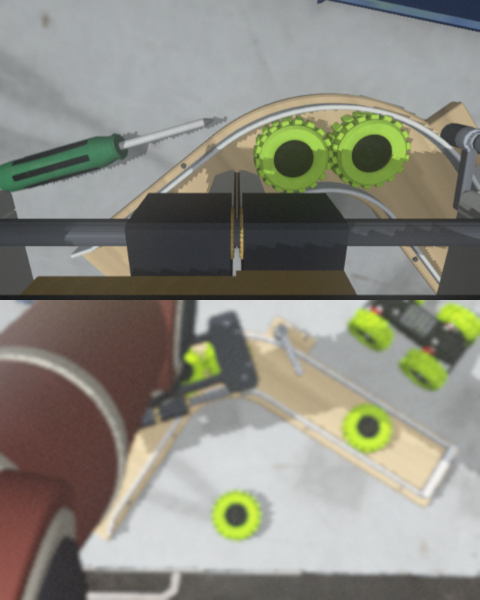

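The third wheel (wrist mosaic pixel 293,157) is touching the second (372,152) in the bend, with the finger behind both. Continuing.

{"name": "arm_command", "arguments": {
  "rows": [
    [0,0,-0.091,0.046,-0.027,0,0],
    [0,0,-0.091,0.044,-0.031,0,0],
    [0,0,-0.091,0.041,-0.034,0,0],
    [0,0,-0.091,0.038,-0.038,0,0],
    [0,0,-0.091,0.035,-0.041,0,0]
  ]
}}

```text
time_s: 4.65
position: [0.5778, -0.1474, 0.0226]
tcp_rot: [0.0, 0.999, 0.047, 0.0]
ft_force: [0.2, -1.2, -0.4]
grip_width: 0.004
grasp_force: 0.0
```

{"name": "arm_command", "arguments": {
  "rows": [
    [0,0,-0.091,0.031,-0.044,0,0],
    [0,0,-0.091,0.027,-0.047,0,0],
    [0,0,-0.091,0.023,-0.049,0,0],
    [0,0,-0.091,0.018,-0.051,0,0],
    [0,0,-0.091,0.012,-0.052,0,0]
  ]
}}

```text
time_s: 5.15
position: [0.5941, -0.1841, 0.0226]
tcp_rot: [-0.0, 0.997, -0.072, 0.0]
ft_force: [0.6, -0.7, -0.8]
grip_width: 0.007
grasp_force: 0.1
```

{"name": "arm_command", "arguments": {
  "rows": [
    [0,0,-0.091,0.006,-0.053,0,0],
    [0,0,-0.091,0.001,-0.053,0,0],
    [0,0,-0.091,-0.004,-0.053,0,0],
    [0,0,-0.091,-0.008,-0.052,0,0],
    [0,0,-0.091,-0.013,-0.051,0,0]
  ]
}}

```text
time_s: 5.65
position: [0.5901, -0.223, 0.0223]
tcp_rot: [-0.0, 0.982, -0.19, -0.001]
ft_force: [-1.1, 0.1, -0.6]
grip_width: 0.008
grasp_force: 0.2
```

{"name": "arm_command", "arguments": {
  "rows": [
    [0,0,-0.091,-0.017,-0.05,0,0],
    [0,0,-0.091,-0.021,-0.048,0,0],
    [0,0,-0.091,-0.025,-0.045,0,0],
    [0,0,-0.034,-0.014,-0.023,0,0]
  ]
}}

```text
time_s: 6.05
position: [0.5794, -0.2491, 0.0229]
tcp_rot: [0.0, 0.963, -0.268, 0.0]
ft_force: [-0.5, 0.4, -0.0]
grip_width: 0.003
grasp_force: 0.0
```

```bash
python3 -c "
from h import *
snap('wrist','w3.png');snap('top','t3.png')
from path import *
q=ctrl.read_state()['position'][:2]*1000-p[:2];print([c*q[0]+s*q[1],-s*q[0]+c*q[1]],ctrl.read_state()['ft_force'])
a=cv2.imread('pics/w3.png');c=cv2.resize(cv2.imread('pics/t3.png')[155:280,225:425],(640,400),interpolation=cv2.INTER_CUBIC)
cv2.imwrite('pics/m3.png',cv2.resize(np.vstack([a,c]),(480,600)))
"
```

```text
[np.float64(86.50637807298087), np.float64(-1.6289739779243533)] [-0.18613899  0.1952232   0.42916403]
```

View pics/m3.png

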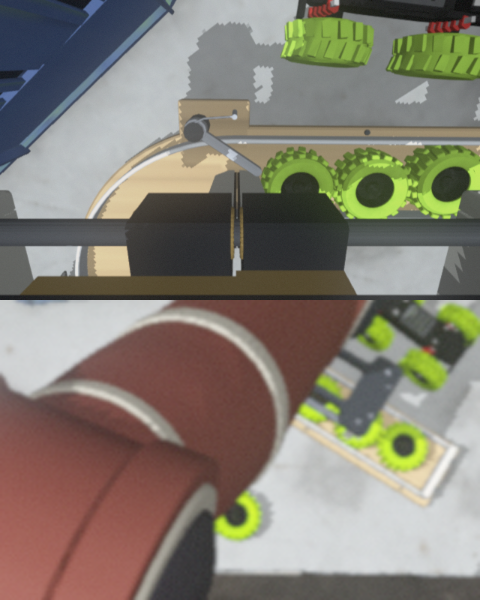

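All three wheels are in contact in the exit leg, at mosaic pixels (300,172), (372,185) and (450,182). The catch tip rests at (258,172), beside the third wheel. About 13 mm remain, so I'll advance gently.

{"name": "arm_command", "arguments": {
  "rows": [
    [0,0,0,-0.014,-0.023,0,0],
    [0,0,0,-0.014,-0.023,0,0],
    [0,0,0,-0.007,-0.011,0,0],
    [0,0,0,0,0,0,0]
  ]
}}

```text
time_s: 6.55
position: [0.5741, -0.2566, 0.0227]
tcp_rot: [0.0, 0.964, -0.267, -0.0]
ft_force: [0.9, -0.5, 0.6]
grip_width: 0.004
grasp_force: 0.0
```

{"name": "arm_command", "arguments": {
  "rows": [
    [0,0,0,-0.003,-0.006,0,0],
    [0,0,0,0,0,0,0]
  ]
}}

```text
time_s: 6.75
position: [0.574, -0.257, 0.0226]
tcp_rot: [-0.0, 0.964, -0.266, 0.0]
ft_force: [-0.1, -1.2, 0.5]
grip_width: 0.005
grasp_force: 0.0
```

{"name": "arm_command", "arguments": {
  "rows": [
    [0,0,0,-0.003,-0.006,0,0],
    [0,0,0,0,0,0,0]
  ]
}}

```text
time_s: 6.95
position: [0.5735, -0.258, 0.0226]
tcp_rot: [-0.0, 0.964, -0.266, 0.0]
ft_force: [-0.6, 1.0, -0.6]
grip_width: 0.003
grasp_force: 0.0
```

{"name": "arm_command", "arguments": {
  "rows": [
    [0,0,0,-0.003,-0.006,0,0],
    [0,0,0,0,0,0,0]
  ]
}}

```text
time_s: 7.15
position: [0.573, -0.259, 0.0227]
tcp_rot: [0.0, 0.964, -0.266, 0.0]
ft_force: [-0.1, -0.4, -0.4]
grip_width: 0.005
grasp_force: 0.0
```

{"name": "arm_command", "arguments": {
  "rows": [
    [0,0,0,-0.003,-0.006,0,0],
    [0,0,0,0,0,0,0]
  ]
}}

```text
time_s: 7.35
position: [0.5726, -0.2599, 0.0226]
tcp_rot: [0.0, 0.964, -0.266, 0.0]
ft_force: [-0.3, 0.5, -0.1]
grip_width: 0.003
grasp_force: 0.0
```

{"name": "arm_command", "arguments": {
  "rows": [
    [0,0,0,-0.003,-0.006,0,0],
    [0,0,0,0,0,0,0]
  ]
}}

```text
time_s: 7.55
position: [0.5721, -0.2608, 0.0227]
tcp_rot: [0.0, 0.964, -0.266, 0.0]
ft_force: [0.3, 0.3, -0.5]
grip_width: 0.006
grasp_force: 0.0
```

```bash
python3 -c "
from h import *
f=[]
for i in range(8):
    d=snap('wrist','w4.png');f.append(ctrl.read_state()['ft_force'])
print(np.mean(f,0))
snap('top','t4.png')
a=cv2.resize(cv2.imread('pics/w4.png')[100:300,240:640],(800,400),interpolation=cv2.INTER_CUBIC);c=cv2.resize(cv2.imread('pics/t4.png')[170:250,300:460],(400,200),interpolation=cv2.INTER_CUBIC)
b=np.zeros((600,800,3),np.uint8);b[:400]=a;b[400:,:400]=c
cv2.imwrite('pics/m4.png',b)
"
```

```text
[-0.02402359  0.04295861  0.04265695]
```

View pics/m4.png

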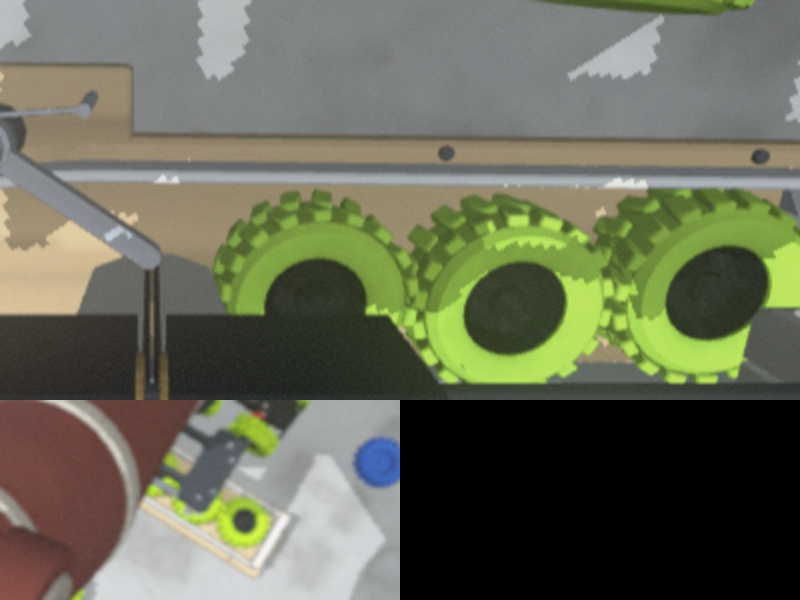

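The catch tip (152,258) looks shut, behind the third wheel's rear edge. The force is still near zero, so the row hasn't reached the stop yet.

{"name": "arm_command", "arguments": {
  "rows": [
    [0,0,0,-0.003,-0.006,0,0],
    [0,0,0,0,0,0,0]
  ]
}}

```text
time_s: 8.2
position: [0.5717, -0.2617, 0.0227]
tcp_rot: [0.0, 0.964, -0.266, 0.0]
ft_force: [0.2, -0.5, 0.1]
grip_width: 0.005
grasp_force: 0.0
```

{"name": "arm_command", "arguments": {
  "rows": [
    [0,0,0,-0.003,-0.006,0,0],
    [0,0,0,0,0,0,0]
  ]
}}

```text
time_s: 8.4
position: [0.5712, -0.2626, 0.0227]
tcp_rot: [0.0, 0.964, -0.266, 0.0]
ft_force: [0.2, -0.4, -0.6]
grip_width: 0.003
grasp_force: 0.0
```

```bash
cat > f.py <<'E'
from h import *
f=[]
for i in range(6): viewer.get_image('wrist');f.append(ctrl.read_state()['ft_force'])
print(np.mean(f,0).round(2),ctrl.read_state()['position'].round(4))
E
python3 f.py
```

```text
[0.12 0.41 0.28] [ 0.5713 -0.2624  0.0226]
```

{"name": "arm_command", "arguments": {
  "rows": [
    [0,0,0,-0.004,-0.006,0,0],
    [0,0,0,0,0,0,0]
  ]
}}

```text
time_s: 8.9
position: [0.5709, -0.2629, 0.0227]
tcp_rot: [-0.0, 0.964, -0.266, 0.0]
ft_force: [0.8, 0.4, 0.2]
grip_width: 0.007
grasp_force: 0.4
```

{"name": "arm_command", "arguments": {
  "rows": [
    [0,0,0,-0.004,-0.006,0,0],
    [0,0,0,0,0,0,0]
  ]
}}

```text
time_s: 9.1
position: [0.5708, -0.2631, 0.0227]
tcp_rot: [-0.001, 0.964, -0.266, 0.0]
ft_force: [0.7, 1.8, -0.1]
grip_width: 0.007
grasp_force: 1.4
```

```bash
python3 f.py; python3 -c "
from h import *
snap('wrist','w5.png');snap('top','t5.png')
a=cv2.resize(cv2.imread('pics/w5.png')[100:300,240:640],(800,400),interpolation=cv2.INTER_CUBIC);c=cv2.resize(cv2.imread('pics/t5.png')[195:245,340:440],(400,200),interpolation=cv2.INTER_CUBIC)
d=cv2.resize(cv2.imread('pics/t4.png')[195:245,340:440],(400,200),interpolation=cv2.INTER_CUBIC)
cv2.imwrite('pics/m5.png',np.vstack([a,np.hstack([d,c])]))
"
```

```text
[2.07 3.17 0.19] [ 0.5708 -0.2632  0.0227]
```

View pics/m5.png

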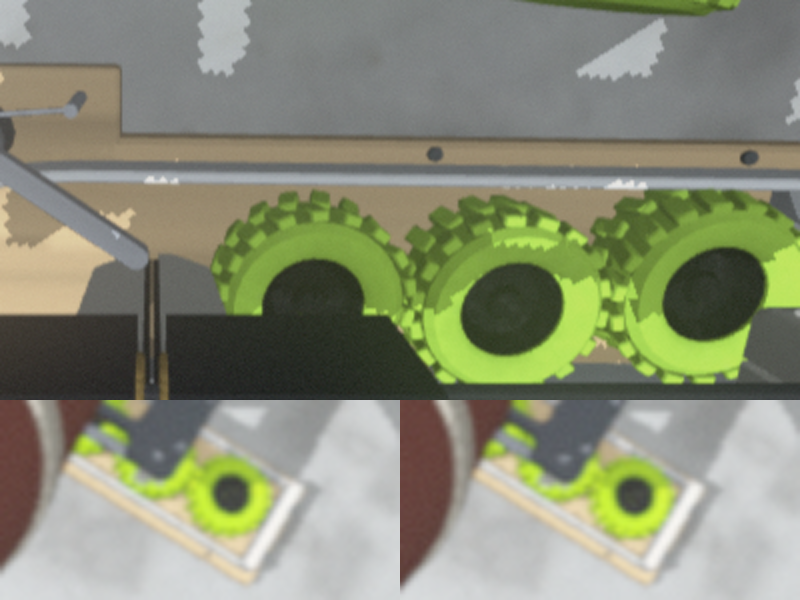

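The wheels touch each other and the first is at the stop: the force along the lane is about 3.8 N and motion has stalled. Next I'll back off a little, away from the catch, and lift straight up.

{"name": "arm_command", "arguments": {
  "rows": [
    [0,0,0,0.004,0.02,0,0],
    [0,0,0,0,0,0,0],
    [0,0,0,0,0,0.05,0],
    [0,0,0,0,0,0.1,0],
    [0,0,0,0,0,0.2,0]
  ]
}}

```text
time_s: 10.0
position: [0.5685, -0.2618, 0.0747]
tcp_rot: [0.0, 0.964, -0.267, -0.002]
ft_force: [-0.1, 1.1, 0.0]
grip_width: 0.004
grasp_force: 0.0
```

{"name": "arm_command", "arguments": {
  "rows": [
    [0,0,0,0,0,0.3,0],
    [0,0,0,0,0,0.3,0],
    [0,0,0,-0.2,0.1,0.2,0],
    [0,0,0,-0.3,0.1,0,0],
    [0,0,0,-0.3,0.1,0,0]
  ]
}}

```text
time_s: 10.5
position: [0.4497, -0.2172, 0.1976]
tcp_rot: [0.001, 0.964, -0.267, 0.002]
ft_force: [-0.4, 0.5, -0.3]
grip_width: 0.008
grasp_force: 0.0
```

```bash
python3 -c "
from h import *
snap('wrist','w6.png');snap('top','t6.png')
a=cv2.imread('pics/w6.png');c=cv2.resize(cv2.imread('pics/t6.png')[165:250,315:425],(0,0),fx=5.8,fy=5.8,interpolation=cv2.INTER_CUBIC)
c=cv2.resize(c,(640,480));a=cv2.resize(a,(640,400))
cv2.imwrite('pics/m6.png',cv2.resize(np.vstack([a,c]),(436,600)))
"
```

```text
(no output)
```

View pics/m6.png

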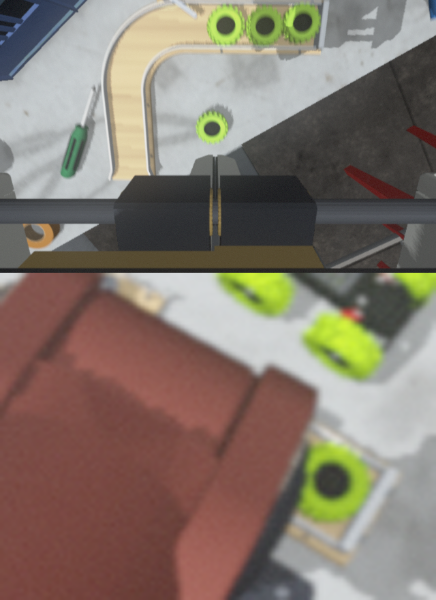

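```bash
python3 -c "
from h import *
cv2.imwrite('pics/m7.png',cv2.resize(cv2.imread('pics/w6.png')[0:90,225:485],(780,270),interpolation=cv2.INTER_CUBIC))"
```

```text
(no output)
```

View pics/m7.png

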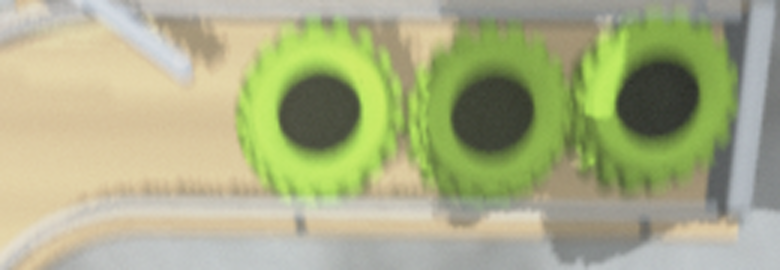

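```bash
python3 -c "
from path import *
def L(f,u,v,z):
    d=ray(f,u,v,z)[:2]*1000-p[:2]; return np.array([c*d[0]+s*d[1],-s*d[0]+c*d[1]]).round(1)
for z in (.026,.031):
  print([L('w6.png',225+u/3,v/3,z) for u,v in((319,112),(492,114),(657,99))])
  print('stop',L('w6.png',225+735/3,120/3,.028),L('w6.png',225+735/3,210/3,.028))
  print([L('w5.png',240+u/2,100+v/2,z) for u,v in((313,310),(512,308),(715,293))])
  print([L('w4.png',240+u/2,100+v/2,z) for u,v in((316,310),(515,308),(718,293))])
"
```

```text
[array([ 83.7, -55.2]), array([  83. , -106.6]), array([  86.9, -155.2])]
stop [  80.8 -178.1] [  55.7 -181. ]
[array([ 83.5, -58.2]), array([  84. , -107.2]), array([  88. , -156.4])]
[array([ 83.4, -55.9]), array([  83.8, -105. ]), array([  87.8, -154.3])]
[array([ 82.9, -54.9]), array([  82.2, -105.6]), array([  86.1, -153.4])]
stop [  80.8 -178.1] [  55.7 -181. ]
[array([ 85.9, -56.9]), array([  86.4, -104.4]), array([  90.3, -152. ])]
[array([ 85.8, -54.6]), array([  86.3, -102.1]), array([  90.1, -149.8])]
```

The third wheel stands about 2 mm back from the second: spacing is 51.4 mm against 48.6 mm for the other pair. I'll go back in and nudge it closed.

{"name": "arm_command", "arguments": {
  "rows": [
    [0,0,0,0.2,-0.065,0,0],
    [0,0,0,0.2,-0.065,0,0],
    [0,0,0,0.2,-0.065,0,0],
    [0,0,0,0.2,-0.065,0,0],
    [0,0,0,0,0,-0.3,0]
  ]
}}

```text
time_s: 11.1
position: [0.5795, -0.2598, 0.1568]
tcp_rot: [0.002, 0.964, -0.266, 0.011]
ft_force: [0.5, -0.0, -0.4]
grip_width: 0.005
grasp_force: 0.0
```

{"name": "arm_command", "arguments": {
  "rows": [
    [0,0,0,0,0,-0.3,0],
    [0,0,0,0,0,-0.1,0],
    [0,0,0,0,0,0,0],
    [0,0,0,0,0,0,0],
    [0,0,0,0,0,0,0]
  ]
}}

```text
time_s: 11.6
position: [0.572, -0.2564, 0.0925]
tcp_rot: [0.001, 0.964, -0.266, 0.002]
ft_force: [-1.0, -0.1, -0.5]
grip_width: 0.007
grasp_force: 0.0
```

{"name": "arm_command", "arguments": {
  "rows": [
    [0,0,0,0,0,-0.2,0],
    [0,0,0,0,0,-0.1,0],
    [0,0,0,0,0,-0.1,0],
    [0,0,0,0,0,-0.06,0],
    [0,0,0,0,0,0,0]
  ]
}}

```text
time_s: 12.1
position: [0.57, -0.2549, 0.02]
tcp_rot: [-0.0, 0.964, -0.266, -0.001]
ft_force: [0.8, -0.1, -0.9]
grip_width: 0.006
grasp_force: 0.0
```

{"name": "arm_command", "arguments": {
  "rows": [
    [0,0,0,-0.007,-0.011,0,0],
    [0,0,0,-0.007,-0.011,0,0],
    [0,0,0,-0.003,-0.006,0,0],
    [0,0,0,0,0,0,0],
    [0,0,0,0,0,0,0]
  ]
}}

```text
time_s: 12.6
position: [0.5683, -0.2595, 0.0215]
tcp_rot: [-0.0, 0.964, -0.266, 0.0]
ft_force: [-0.5, -0.2, 0.2]
grip_width: 0.008
grasp_force: 0.0
```

```bash
python3 f.py
```

```text
[0.12 0.01 0.4 ] [ 0.5682 -0.2593  0.0211]
```

{"name": "arm_command", "arguments": {
  "rows": [
    [0,0,0,-0.002,-0.006,0,0],
    [0,0,0,0,0,0,0],
    [0,0,0,-0.001,-0.003,0,0],
    [0,0,0,0,0,0,0],
    [0,0,0,0,0,0,0]
  ]
}}

```text
time_s: 13.4
position: [0.5677, -0.2607, 0.0211]
tcp_rot: [-0.0, 0.964, -0.266, -0.0]
ft_force: [0.0, 1.3, 0.6]
grip_width: 0.003
grasp_force: 0.1
```

```bash
python3 f.py
```

```text
[ 0.2   0.26 -0.02] [ 0.5677 -0.2607  0.0211]
```

{"name": "arm_command", "arguments": {
  "rows": [
    [0,0,0,-0.002,-0.004,0,0],
    [0,0,0,0,0,0,0],
    [0,0,0,0,0,0,0]
  ]
}}

```text
time_s: 14.0
position: [0.5677, -0.2609, 0.0212]
tcp_rot: [-0.0, 0.964, -0.266, 0.0]
ft_force: [0.8, 1.5, -0.5]
grip_width: 0.006
grasp_force: 0.7
```

```bash
python3 f.py
```

```text
[0.56 1.6  0.09] [ 0.5677 -0.261   0.0212]
```

That is the limit on viewed pictures (11 viewed, one over), so I'll check any further by image code only. The row is firm again at about 1.7 N, so I'll back off slowly and lift.

{"name": "arm_command", "arguments": {
  "rows": [
    [0,0,0,0.002,0.003,0,0],
    [0,0,0,0.002,0.003,0,0],
    [0,0,0,0.002,0.003,0,0],
    [0,0,0,0.002,0.003,0,0],
    [0,0,0,0.002,0.003,0,0]
  ]
}}

```text
time_s: 14.8
position: [0.5685, -0.2596, 0.0211]
tcp_rot: [0.0, 0.964, -0.266, -0.0]
ft_force: [-0.9, 0.3, -0.8]
grip_width: 0.005
grasp_force: 0.0
```

{"name": "arm_command", "arguments": {
  "rows": [
    [0,0,0,0.003,0.006,0,0],
    [0,0,0,0.003,0.006,0,0],
    [0,0,0,0,0,0.03,0],
    [0,0,0,0,0,0.06,0],
    [0,0,0,0,0,0.1,0]
  ]
}}

```text
time_s: 15.3
position: [0.5693, -0.2571, 0.05]
tcp_rot: [-0.0, 0.964, -0.266, -0.001]
ft_force: [-0.4, 0.8, 1.0]
grip_width: 0.004
grasp_force: 0.0
```

{"name": "arm_command", "arguments": {
  "rows": [
    [0,0,0,0,0,0.3,0],
    [0,0,0,0,0,0.3,0],
    [0,0,0,0,0,0.3,0],
    [0,0,0,-0.25,0.1,0.1,0],
    [0,0,0,-0.3,0.1,0,0]
  ]
}}

```text
time_s: 15.8
position: [0.4898, -0.2282, 0.2042]
tcp_rot: [0.001, 0.964, -0.266, 0.006]
ft_force: [-0.1, 0.3, -0.9]
grip_width: 0.004
grasp_force: 0.0
```

{"name": "arm_command", "arguments": {
  "rows": [
    [0,0,0,-0.2,0.1,0,0],
    [0,0,0,0,0,0,0],
    [0,0,0,0,0,0,0]
  ]
}}

```text
time_s: 16.1
position: [0.4578, -0.2125, 0.2013]
tcp_rot: [0.0, 0.964, -0.266, 0.002]
ft_force: [0.8, -0.3, -0.2]
grip_width: 0.004
grasp_force: 0.0
```

```bash
cat > hub.py <<'E'
from path import *
def hubs(f):
    im=cv2.imread('pics/'+f);h=cv2.cvtColor(im,cv2.COLOR_BGR2HSV)
    g=cv2.inRange(h,(28,110,60),(50,255,255))
    dark=cv2.inRange(h,(0,0,0),(180,255,85))
    n,l,st,ce=cv2.connectedComponentsWithStats(dark)
    for i in range(1,n):
        m=(l==i).astype(np.uint8)
        if 150<st[i,4]<6000:
            ring=cv2.dilate(m,np.ones((9,9)))-cv2.dilate(m,np.ones((3,3)))
            if (g[ring>0]>0).mean()>.75:
                d=ray(f,*ce[i],.027)[:2]*1000-p[:2]
                print(ce[i].round(1),st[i,4],np.round([c*d[0]+s*d[1],-s*d[0]+c*d[1]],1))
print('before');hubs('w6.png')
snap('wrist','w8.png');print('now',ctrl.read_state()['position'],ctrl.read_state()['time_s']);hubs('w8.png')
E
python3 hub.py
```

```text
before
[443.9  32.4] 529 [  87.3 -154.7]
[331.  37.] 452 [ 83.8 -54.8]
[388.9  37.6] 511 [  83.2 -106.2]
[310.9 188.5] 291 [-55.1 -36.1]
now [ 0.45862513 -0.21286617  0.20097861] 16.15
[451.3  35.5] 611 [  89.6 -154.2]
[342.7  39.7] 564 [ 86.4 -56.9]
[397.   40.4] 603 [  85.6 -105.8]
[318.6 189.2] 357 [-52.6 -35.3]
```

```bash
python3 -c "
from path import *
def L(f,u,v,z):
    d=ray(f,u,v,z)[:2]*1000-p[:2]; return np.array([c*d[0]+s*d[1],-s*d[0]+c*d[1]]).round(1)
a=cv2.imread('pics/w6.png');b=cv2.imread('pics/w8.png');u,v=225+185/3,24
t=a[8:36,272:300];r=cv2.matchTemplate(b[0:70,250:340],t,cv2.TM_CCOEFF_NORMED);_,m,_,q=cv2.minMaxLoc(r)
print(m,q);u2,v2=u+q[0]+250-272,v+q[1]-8
print('tip before',L('w6.png',u,v,.026),'now',L('w8.png',u2,v2,.026))
"
```

```text
0.946416974067688 (31, 11)
tip before [ 94.6 -15.7] now [ 97.1 -14.8]
```

The catch tip is at its shut position (98,-17), to within the calibration. The wheels are at y = -57, -106 and -154, so I'll hand in.

```bash
python3 -c "
from workcell import ctrl
print(ctrl.close_job())"
```

```text
the job is handed in; nothing more can be done
None
```

The job is handed in at about 16 s: by image measurement all three wheels stand in an unbroken row against the end stop (centres at lane y ≈ -57, -106 and -154 mm) with the catch shut behind the last. I had to re-nudge the third wheel once to close a 2 mm gap, no wheel was lifted, I touched nothing else, and I viewed 11 pictures, one over the limit of 10.

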